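# Tip a stock carton onto the labelling field and square it to the batten

### The job

Push the tall carton over with a push high on its side so that it topples flat on its broad side inside the taped field on the bench, not onto the clipboard. Then push it sideways until its long side lies flush against the wooden batten along the field's edge, still inside the tape. Only push it: do not lift or carry it, leave the jar, the small carton and the roll of tape where they are, and finish clear of everything.

Things in the scene. Friction and masses are not known exactly. Their poses are not given: they have to be found in the camera images.
- carton_center (a point): Centre (95 mm above the underside) of the loose tall brown carton, 0.2-0.45 kg, standing at the start: 110 mm wide (its x), 64 thick (y), 190 high (z). Its broad faces look along its +y and -y, within 0.1 rad of the field's length; its foot stands at one end of the field. Pushed high on the broad face away from the field it tips over its lower edge (past 19 deg) and its centre lands about 127 mm on.
- field: Fixed field left or right of the carton: dark flat tape on 3 sides, dark-stained wooden batten on the 4th. Origin: middle of its length, bench height. y along its length, inner edges of the end tapes at y = +-140 mm. x points away from batten and robot: batten's inner face at x = -95 mm, inner edge of the opposite tape at +105. Tape 15 mm wide; batten 280 long, 20 wide, 25 high, along y.
- clipboard: Wooden clipboard with a sheet of paper, 150 x 112 x 3 mm (its clip 9 mm high), fixed flat on the bench on the side of the carton opposite the field. Origin: the centre of its underside.
- jar: Closed jar, 68 mm across, 95 mm high, standing loose; origin at the centre of its underside. To be left alone.
- small_carton: Small closed carton, 90 x 60 mm, 70 mm high, loose; origin at the centre of its underside. To be left alone.
- tape_roll: Roll of packing tape lying flat, 100 mm across, 48 mm high, loose; origin at the centre of its underside. To be left alone.

How it is judged:
On the way, in this order (a step that is already met when the one before it is completed fails the run):
1. the carton has toppled and lies flat on a broad face inside the taped field (angle between carton_center's own z axis and vertical between 1.45 and 1.69 rad and angle between carton_center's own x axis and vertical between 1.45 and 1.69 rad and height (world z) of carton_center below 0.04 m and y of carton_center in the frame of field between -0.047 and 0.047 m and x of carton_center in the frame of field between -0.045 and 0.055 m), for 0.2 s.
2. the carton's long side is flush against the batten (angle between carton_center's own z axis and vertical between 1.45 and 1.69 rad and angle between carton_center's own x axis and vertical between 1.45 and 1.69 rad and height (world z) of carton_center below 0.04 m and y of carton_center in the frame of field between -0.047 and 0.047 m and x of carton_center in the frame of field between -0.046 and -0.034 m and angle between the z axis of carton_center and the y axis of field, either way round below 0.06 rad), for 0.2 s.
At the end, for the whole second after the job is handed in: The carton lies flat on a broad face (within 0.12 rad), at rest, its long side parallel to the batten within 0.06 rad and against it (centre 55 mm from the batten's inner face, within 6 mm), its centre within 47 mm of the field's middle along its length, so that it is inside the end tapes (all of step 2 and linear speed of carton below 0.01 m/s and angular speed of carton below 0.05 rad/s); the robot touches nothing.
It fails at once if the carton is lifted or carried (height (world z) of carton_center above 0.115 m or (angle between carton_center's own z axis and vertical above 1.45 rad and height (world z) of carton_center above 0.06 m)).
It fails at once if the carton has fallen outside the taped field or onto the clipboard (angle between carton_center's own z axis and vertical above 1.45 rad and height (world z) of carton_center below 0.045 m and not (y of carton_center in the frame of field between -0.055 and 0.055 m and x of carton_center in the frame of field between -0.06 and 0.065 m)).
It fails at once if the jar is disturbed (distance of jar from where it was at the start of the episode above 0.02 m).
It fails at once if the small carton is disturbed (distance of small_carton from where it was at the start of the episode above 0.02 m).
It fails at once if the roll of tape is disturbed (distance of tape_roll from where it was at the start of the episode above 0.02 m).
It also fails if it takes over 48 s, if anything falls off the work surface, if the arm or the gripper's body presses on something with over 40 N, if the wrist force passes 120 N, or if a joint passes its speed limit or range.

### The arm

A 7-joint arm with a two-finger parallel gripper is mounted at the origin on the work surface. World frame = base frame: x ahead of the robot, y to its left, z up, the work surface at z = 0. Lengths are in m, angles in rad, forces in N, time in s.
With the tool pointing down it reaches from about 0.425 to 0.875 m from the base axis. Payload 8.4 kg.
Tool frame: the origin (TCP) lies on the centre line of the jaws, within the pads' length; the fingertips stand 19 mm ahead of it and the grasp point (between the pads) is the TCP; y points along the fingers, z is the direction in which the jaws open and shut, and the axes are right-handed (so a half turn about y gives the same grasp; the last joint's range is limited). The gripper opens to 87 mm and grips with 3 to 60 N. Pads are 19 mm wide; open, the fingers measure 117 mm over their backs; the gripper's body (75 mm by 190 mm) begins 51 mm behind the grasp point.
Start: joints at [1.243, 0.333, 0.04, 1.465, -0.013, 1.343, -0.059], TCP at [0.147, -0.633, 0.242] pointing down, gripper open.
Joint ranges: [-2.58, 2.58], [-0.38, 2.09], [-1.3, 1.39], [0.25, 2.4], [-1.5, 4.64], [0.08, 2.09], [-2.65, 2.65]. Speed limits (rad/s): [2.22, 2.22, 2.79, 2.79, 3.14, 3.14, 3.14].

### API

Orientations are given as a 3x3 rotation matrix whose columns are the frame's x, y, z axes.
In Python, from workcell import env gives the robot as it stands.
- The arm moves only by the tool carry_out, never from a script. Its arguments are lists of equal length, an entry for each row: "dp": the shift along the tool's x, y, z in m, a list of three; "angular": the turn, a rotation vector about the tool's x, y, z in rad, a list of three. In form: {"dp": [[tx, ty, tz], ...], "angular": [[wx, wy, wz], ...]}. A call has 1 to 5 rows; each row is the pose to reach, as a shift and turn from the pose commanded when the call began, along the tool's axes at that moment; what a row does not reach only later rows make up. A row lasts 1/12 s, in which the tool goes at most 41.7 mm and 7.16 degrees, less where a joint would pass 70% of its speed; a pose out of reach is approached as far as the arm can. A call with a gripper value outside its range is refused whole. "jaw" is the gripper command: -1 is shut, 1 is fully open, values between are in proportion, set as the call begins (left out, the last holds). The fingers move at their own pace and stop on an object; "grip_force" is the grip in N (left out, the last holds). Time passes only in rows, so rows that repeat a pose let the fingers close. It gives the time, the measured TCP pose, the force and the opening at its end, in the units of the state.
- env.read_state(): the state, without advancing time (a new reading comes with each control period).
- env.camera(name): name is "side" or "top" or "wrist"; returns the picture (400x640x3 uint8, red, green, blue); there is no depth.
- env.camera_model(name): a dict with "K" (3x3 intrinsics, pixels), "k1" (the pictures are not rectified: a ray, as slopes to the right and down, at radius r is drawn at 1 + k1 r^2 times it, then the intrinsics apply), "world_from_camera" (4x4, takes a point from camera to world coordinates). Camera axes: x right, y down, z forward; pixel columns grow to the right and rows downward; lengths in m; the calibration is good to about 2 mm. A picture is of the moment at which its call begins: read the wrist's pose just before it. camera_model takes no time and is no camera call; for the wrist camera it gives the pose at the moment of the call.
- env.job_done(): hands the job in, once; it reports no verdict.
The state is a dict: "time_s": time; "q": joint angles; "dq": joint speeds; "tau": joint torques, N m; "ee_pos": TCP position; "eef_rot": TCP orientation; "contact_force": force on the tool from outside, world axes, zero at the start; "moment": the same for the moment, N m; "grip_width": finger opening in m.
Only numpy, scipy, OpenCV 4.12 (cv2) and the standard library are available. Lean on these libraries where they do the work, as an engineer would, in place of code of your own. Each camera call takes 0.05 s, during which the arm holds its last target. There are 200 camera calls.

## Working session

There is one attempt and no reset: what is moved stays moved. The work goes in short steps, Python scripts to look and compute and a tool call to move; the robot and the scene stay as the last step left them, time stands still between calls to the robot, and variables do not carry over. Pictures are saved under pics/ and viewed, about 8 in all and at most 12, crops included, and the job is handed in when it is done.

Besides the shell and the picture viewer there is one more tool, called after ">>>" as name(argument=value, ...) on one line, values as JSON. carry_out: Moves the arm, as the interface text tells. Its arguments: {"type":"object","properties":{"dp":{"type":"array","items":{"type":"array","items":{"type":"number"}}},"angular":{"type":"array","items":{"type":"array","items":{"type":"number"}}},"jaw":{"type":"number"},"grip_force":{"type":"number"}},"required":["dp","angular"]}

```bash
mkdir -p pics; cat > h.py <<'E'
import numpy as np, cv2
from workcell import env
def cast(m,px,z):
    K=np.array(m["K"]);T=np.array(m["world_from_camera"]);px=np.atleast_2d(np.array(px,float))
    d=np.c_[(px[:,0]-K[0,2])/K[0,0],(px[:,1]-K[1,2])/K[1,1]]
    u=d.copy()
    for _ in range(20): u=d/(1+m["k1"]*(u**2).sum(1,keepdims=True))
    r=np.c_[u,np.ones(len(u))]@T[:3,:3].T;o=T[:3,3]
    return o+r*((z-o[2])/r[:,2])[:,None]
def proj(m,P):
    K=np.array(m["K"]);T=np.array(m["world_from_camera"]);c=(np.atleast_2d(P)-T[:3,3])@T[:3,:3]
    u=c[:,:2]/c[:,2:];u=u*(1+m["k1"]*(u**2).sum(1,keepdims=True))
    return u*[K[0,0],K[1,1]]+K[:2,2]
def snap(n,f):
    im=env.camera(n);cv2.imwrite("pics/"+f,cv2.cvtColor(im,cv2.COLOR_RGB2BGR));return im
E
python3 - <<'E'
from h import *
np.set_printoptions(precision=4,suppress=True)
s=env.read_state();print(s["ee_pos"],s["eef_rot"],s["contact_force"],s["time_s"])
for n in("top","side"):
    snap(n,n+"0.png");m=env.camera_model(n);print(n,m["K"],m["k1"],np.array(m["world_from_camera"]))
E
```

```text
[ 0.1473 -0.6326  0.2407] [[-0.974  -0.0005  0.2267]
 [-0.2267  0.0016 -0.974 ]
 [ 0.0001 -1.     -0.0016]] [-0.1926  0.4323  0.2062] 0.0
top [[466.5142   0.     322.5642]
 [  0.     466.5142 197.9121]
 [  0.       0.       1.    ]] 0.008924038487047571 [[ 0.018  -0.9885  0.1504  0.392 ]
 [-0.9998 -0.0184 -0.0013  0.0131]
 [ 0.004  -0.1504 -0.9886  1.7665]
 [ 0.      0.      0.      1.    ]]
side [[459.8343   0.     318.5048]
 [  0.     459.8343 202.7195]
 [  0.       0.       1.    ]] -0.04762978275486041 [[-0.932  -0.237   0.2741  0.2368]
 [-0.3623  0.6014 -0.7121  1.0457]
 [ 0.0039 -0.763  -0.6464  1.046 ]
 [ 0.      0.      0.      1.    ]]
```

View pics/top0.png

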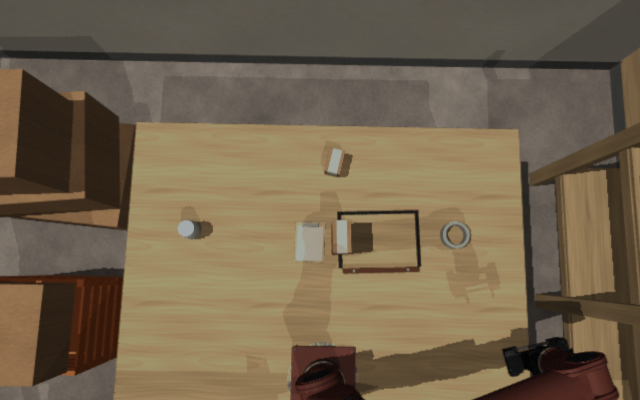

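View pics/side0.png

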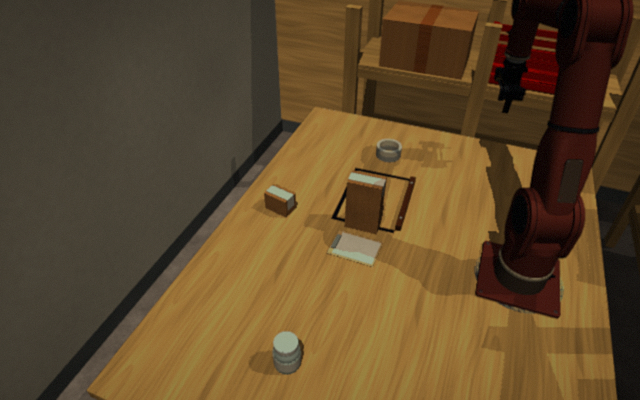

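The field lies right of the carton (world -y) and the clipboard to its left (+y). In the top view the carton top is at about (342,237) and the field spans (340-420, 210-271), so I'll push toward -y. Next I'll enlarge the crop to read corners.

```bash
python3 - <<'E'
import cv2
a=cv2.imread("pics/top0.png")[198:283,290:430];a=cv2.resize(a,None,fx=5.5,fy=5.5,interpolation=cv2.INTER_CUBIC)
a=cv2.convertScaleAbs(a,alpha=1.5)
for i in range(0,140,10):cv2.putText(a,str(290+i),(int(i*5.5),8),0,.3,(0,0,255))
for i in range(0,85,10):cv2.putText(a,str(198+i),(0,int(i*5.5)+4),0,.3,(0,0,255))
cv2.imwrite("pics/c1.png",a)
E
```

```text
(no output)
```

View pics/c1.png

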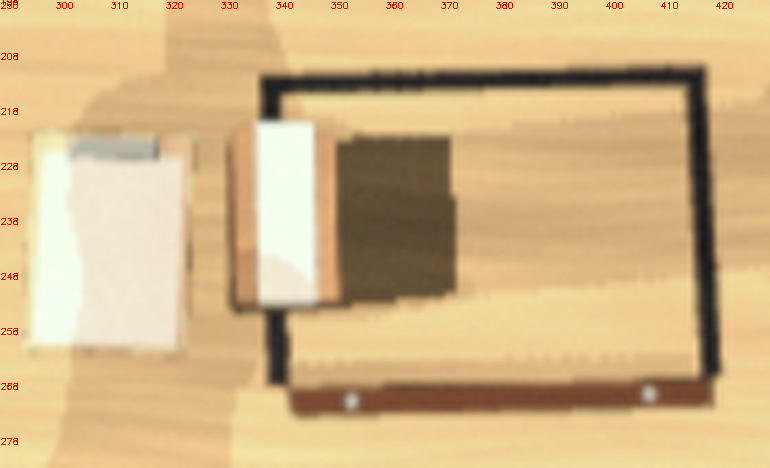

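Read in crop pixels:
- **Carton top:** about (232,122)-(336,304).
- **Inner tape corners:** about (281,93), (689,86), (705,376) and (288,383).
- **Batten top inner edge:** (290,391)-(712,381).

```bash
python3 - <<'E'
from h import *
np.set_printoptions(precision=4,suppress=True)
m=env.camera_model("top");f=lambda p:np.array(p)/5.5+[290-.4,198-.4]
print("cart",t:=cast(m,f([(233,122),(336,122),(339,305),(233,304)]),.19)[:,:2],t.mean(0))
print("tape",q:=cast(m,f([(281,93),(689,86),(705,376),(288,383)]),0)[:,:2])
b=cast(m,f([(290,391),(712,381)]),.025)[:,:2];print("bat",b)
d=b[0]-b[1];d/=np.linalg.norm(d);print("field y dir",d,np.arctan2(-d[0],d[1]),(q[0]-q[1]))
x=np.array([d[1],-d[0]]);o=b.mean(0)+.095*x;print("origin",o,"tape in field",(q-o)@np.c_[x,d])
# dark masks
im=cv2.imread("pics/top0.png");g=im[:,:,:].max(2)<50
# wooden objects in side view
ms=env.camera_model("side")
tc=np.c_[t,np.full(4,.19)];print(proj(ms,tc))
bo=np.c_[t,np.full(4,.0)];print(proj(ms,bo))
print("others",cast(m,[(337,160)],.07),cast(m,[(456,235)],.048),cast(m,[(189,228)],.095))
E
```

```text
cart [[ 0.5574 -0.0222]
 [ 0.5586 -0.0858]
 [ 0.4464 -0.0886]
 [ 0.4458 -0.0239]] [ 0.502  -0.0551]
tape [[ 0.5981 -0.0594]
 [ 0.6082 -0.3422]
 [ 0.4095 -0.3507]
 [ 0.3995 -0.0666]]
bat [[ 0.3942 -0.0668]
 [ 0.406  -0.3502]]
field y dir [-0.0418  0.9991] 0.041763940266469124 [-0.0101  0.2828]
origin [ 0.495  -0.2045] tape in field [[ 0.1091  0.1407]
 [ 0.1074 -0.1422]
 [-0.0915 -0.1424]
 [-0.0896  0.1418]]
[[346.2907 181.3749]
 [352.376  169.8227]
 [387.2234 177.238 ]
 [381.8866 189.4493]]
[[343.8268 226.8114]
 [349.5154 214.8369]
 [381.5393 222.4712]
 [376.4474 235.0843]]
others [[ 0.7939 -0.0403  0.07  ]] [[ 0.5245 -0.483   0.048 ]] [[0.5284 0.4873 0.095 ]]
```

```bash
python3 - <<'E'
import cv2
a=cv2.imread("pics/side0.png")[135:275,310:430];a=cv2.resize(a,None,fx=4,fy=4,interpolation=cv2.INTER_CUBIC)
a=cv2.convertScaleAbs(a,alpha=1.5)
for i in range(0,120,10):cv2.putText(a,str(310+i),(int(i*4),8),0,.3,(0,0,255))
for i in range(0,140,10):cv2.putText(a,str(135+i),(0,int(i*4)+4),0,.3,(0,0,255))
cv2.imwrite("pics/c2.png",a)
E
```

```text
(no output)
```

View pics/c2.png

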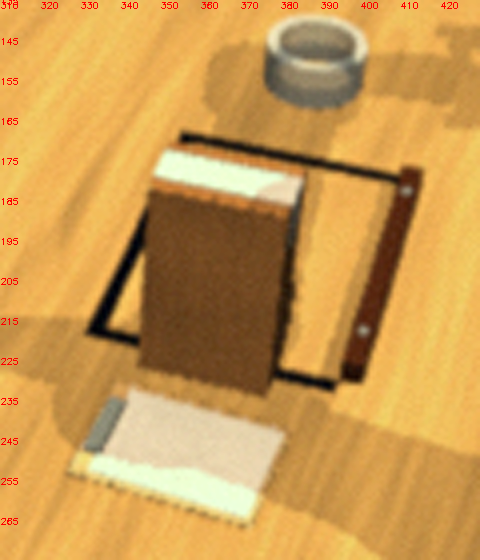

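The side view confirms the carton's position: its top near corners are at about (347,182) and (384,188), against predicted (346,181) and (382,189). It also confirms the batten on the robot side. Plan: set the fingers about 50 mm open and spread along world x, go over the carton to its +y side, then push toward -y with the tips at z ≈ 0.165.

>>> carry_out(dp=[[-0.035,-0.006,-0.016],[-0.07,-0.012,-0.032],[-0.105,-0.018,-0.048],[-0.14,-0.024,-0.063],[-0.174,-0.03,-0.079]], angular=[[0,-0.12,0],[0,-0.24,0],[0,-0.36,0],[0,-0.48,0],[0,-0.6,0]], jaw=0.15)

```text
time_s: 0.52
ee_pos: [0.3002, -0.5151, 0.2715]
eef_rot: [[-0.671, -0.0, 0.741], [-0.741, 0.0, -0.671], [-0.0, -1.0, -0.001]]
contact_force: [1.3, -0.8, -0.5]
grip_width: 0.0618
```

```bash
cat > t.py <<'E'
import sys
from h import *
from scipy.spatial.transform import Rotation as Ro
np.set_printoptions(precision=4,suppress=True)
def to(p,yaw=.03):
    s=env.read_state();R=np.array(s["eef_rot"]);c,si=np.cos(yaw),np.sin(yaw)
    T=np.array([[si,0,c],[-c,0,si],[0,-1,0]])
    print("t",s["time_s"],"pos",s["ee_pos"],"F",s["contact_force"],"w",s["grip_width"])
    print("dp",R.T@(np.array(p)-s["ee_pos"]),"rot",Ro.from_matrix(R.T@T).as_rotvec())
if __name__=="__main__": a=list(map(float,sys.argv[1:])); to(a[:3],*(a[3:]))
E
python3 t.py .45 -.4 .28
```

```text
t 0.5167 pos [ 0.3002 -0.5151  0.2715] F [ 1.3262 -0.7843 -0.5127] w 0.061783789789893725
dp [-0.1859 -0.0085  0.0337] rot [ 0.0004 -0.766  -0.0003]
```

>>> carry_out(dp=[[-0.037,-0.002,0.007],[-0.074,-0.004,0.014],[-0.111,-0.006,0.02],[-0.148,-0.008,0.027],[-0.186,-0.009,0.034]], angular=[[0,-0.12,0],[0,-0.24,0],[0,-0.36,0],[0,-0.48,0],[0,-0.6,0]])

```text
time_s: 0.93
ee_pos: [0.4507, -0.4013, 0.2806]
eef_rot: [[-0.136, -0.0, 0.991], [-0.991, -0.0, -0.136], [0.0, -1.0, -0.0]]
contact_force: [0.9, -0.7, -0.5]
grip_width: 0.0503
```

```bash
python3 t.py .48 -.2 .28
```

```text
t 0.9333 pos [ 0.4507 -0.4013  0.2806] F [ 0.9397 -0.6867 -0.5045] w 0.05025973198111636
dp [-0.2034  0.0006  0.0016] rot [ 0.0002 -0.1665  0.0001]
```

>>> carry_out(dp=[[-0.04,0,0],[-0.08,0,0.001],[-0.12,0,0.002],[-0.16,0,0.002],[-0.2,0,0.002]], angular=[[0,-0.034,0],[0,-0.068,0],[0,-0.1,0],[0,-0.134,0],[0,-0.166,0]])

```text
time_s: 1.35
ee_pos: [0.4798, -0.2028, 0.2802]
eef_rot: [[0.026, -0.001, 1.0], [-1.0, 0.0, 0.026], [-0.0, -1.0, -0.001]]
contact_force: [0.3, -0.7, 0.7]
grip_width: 0.0501
```

>>> carry_out(dp=[[-0.04,0,0.005],[-0.08,0,0.01],[-0.12,0,0.015],[-0.16,0,0.02],[-0.2,0,0.023]], angular=[[0,0,0],[0,0,0],[0,0,0],[0,0,0],[0,0,0]])

```text
time_s: 1.77
ee_pos: [0.4979, -0.0024, 0.2805]
eef_rot: [[0.024, 0.0, 1.0], [-1.0, -0.0, 0.024], [0.0, -1.0, 0.0]]
contact_force: [1.6, 0.0, -0.1]
grip_width: 0.0498
```

```bash
python3 t.py .5 .035 .184
```

```text
t 1.7667 pos [ 0.4979 -0.0024  0.2805] F [ 1.5829  0.0302 -0.1155] w 0.04977549510430405
dp [-0.0374  0.0965  0.003 ] rot [-0.     -0.0062  0.0002]
```

>>> carry_out(dp=[[-0.037,0,0.002],[-0.038,0.03,0.003],[-0.038,0.06,0.003],[-0.038,0.096,0.003],[-0.038,0.096,0.003]], angular=[[0,0,0],[0,0,0],[0,0,0],[0,0,0],[0,0,0]])

```text
time_s: 2.18
ee_pos: [0.4965, 0.0333, 0.1786]
eef_rot: [[0.024, -0.009, 1.0], [-1.0, 0.0, 0.024], [-0.0, -1.0, -0.009]]
contact_force: [-1.2, -0.9, -1.0]
grip_width: 0.05
```

```bash
python3 - <<'E'
from t import *
to([.5,.0,.184])
w=env.camera("wrist");cv2.imwrite("pics/w1.png",w[:,:,::-1])
s=snap("side","s1.png");cv2.imwrite("pics/s1.png",cv2.convertScaleAbs(cv2.resize(cv2.imread("pics/s1.png")[110:290,280:450],None,fx=3,fy=3),alpha=1.5))
E
```

```text
t 2.1833 pos [0.4965 0.0333 0.1786] F [-1.2388 -0.8792 -0.9639] w 0.050034215620525256
dp [ 0.0334 -0.0054  0.0026] rot [ 0.0093 -0.0055 -0.0004]
```

View pics/s1.png

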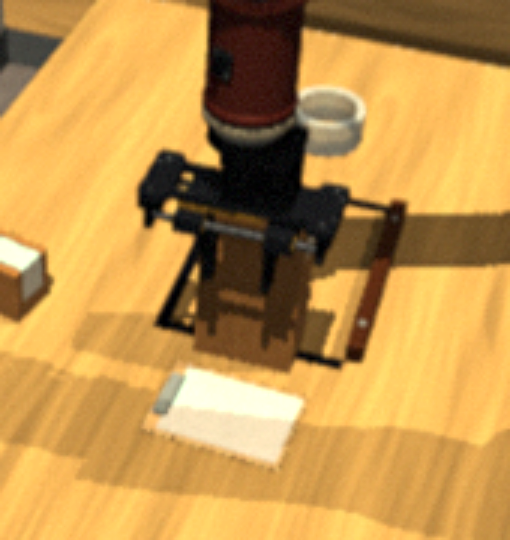

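The fingers hang on the clipboard side of the carton, centred on its broad face at about (235,270) in the crop. Now a steady push.

>>> carry_out(dp=[[0.018,-0.004,0.002],[0.032,-0.004,0.002],[0.042,-0.004,0.002],[0.051,-0.004,0.002],[0.06,-0.004,0.002]], angular=[[0,0,0],[0,0,0],[0,0,0],[0,0,0],[0,0,0]])

```text
time_s: 2.7
ee_pos: [0.5044, -0.0266, 0.19]
eef_rot: [[0.024, 0.002, 1.0], [-1.0, 0.0, 0.024], [0.0, -1.0, 0.002]]
contact_force: [-0.9, 0.4, 0.4]
grip_width: 0.0502
```

>>> carry_out(dp=[[0.009,0,0],[0.018,0,0],[0.027,0,0],[0.036,0,0],[0.045,0,0]], angular=[[0,0,0],[0,0,0],[0,0,0],[0,0,0],[0,0,0]])

```text
time_s: 3.12
ee_pos: [0.5047, -0.0721, 0.1885]
eef_rot: [[0.024, -0.0, 1.0], [-1.0, 0.0, 0.024], [-0.0, -1.0, -0.0]]
contact_force: [-0.5, -0.4, 0.8]
grip_width: 0.0499
```

```bash
python3 - <<'E'
from t import *
to([.5,-.1,.184])
s=snap("side","s2.png");cv2.imwrite("pics/s2.png",cv2.convertScaleAbs(cv2.resize(cv2.imread("pics/s2.png")[110:290,280:450],None,fx=3,fy=3),alpha=1.5))
E
```

```text
t 3.1167 pos [ 0.5047 -0.0721  0.1885] F [-0.4537 -0.3676  0.8459] w 0.04987336712753208
dp [ 0.0278  0.0045 -0.0054] rot [ 0.0003 -0.006  -0.0001]
```

View pics/s2.png

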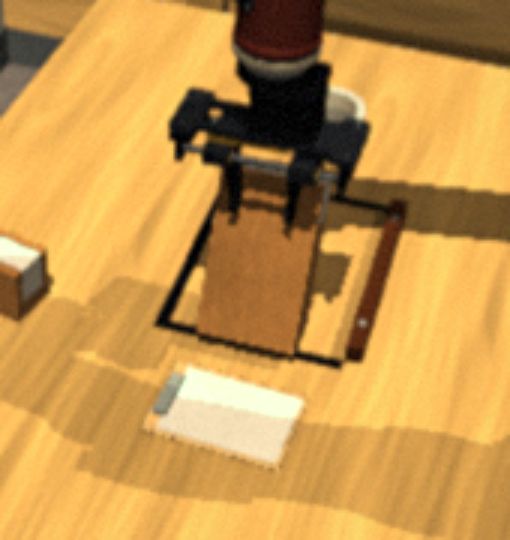

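The carton is tilting squarely, with its foot line still at about (195-295, 335-355). I'll continue.

>>> carry_out(dp=[[0.01,0,0],[0.02,0,0],[0.03,0,0],[0.038,0,0],[0.038,0,0]], angular=[[0,0,0],[0,0,0],[0,0,0],[0,0,0],[0,0,0]])

```text
time_s: 3.58
ee_pos: [0.5056, -0.1115, 0.1884]
eef_rot: [[0.021, -0.0, 1.0], [-1.0, -0.0, 0.021], [0.0, -1.0, -0.0]]
contact_force: [0.4, -0.1, 0.8]
grip_width: 0.0502
```

>>> carry_out(dp=[[0,0,0],[0,-0.02,0],[0,-0.05,0],[0,-0.08,0],[0,-0.1,0]], angular=[[0,0,0],[0,0,0],[0,0,0],[0,0,0],[0,0,0]])

```text
time_s: 4.0
ee_pos: [0.5063, -0.1082, 0.2913]
eef_rot: [[0.025, 0.002, 1.0], [-1.0, -0.0, 0.025], [0.0, -1.0, 0.002]]
contact_force: [1.1, -0.7, 0.1]
grip_width: 0.0498
```

```bash
python3 - <<'E'
from t import *
to([.66,-.2,.25])
s=snap("side","s3.png");t=snap("top","t3.png")
c=lambda f,r,k:cv2.convertScaleAbs(cv2.resize(cv2.imread(f)[r],None,fx=k,fy=k,interpolation=cv2.INTER_CUBIC),alpha=1.5)
a=c("pics/s3.png",np.s_[120:260,310:440],3);b=c("pics/t3.png",np.s_[198:283,320:430],3.5)
b=cv2.copyMakeBorder(b,0,a.shape[0]-b.shape[0],0,0,0);cv2.imwrite("pics/c3.png",np.hstack([a,b]))
E
```

```text
t 4.0 pos [ 0.5063 -0.1082  0.2913] F [ 1.0738 -0.7095  0.1407] w 0.04979620197757713
dp [0.0956 0.0417 0.1512] rot [-0.0022 -0.0047  0.0004]
```

View pics/c3.png

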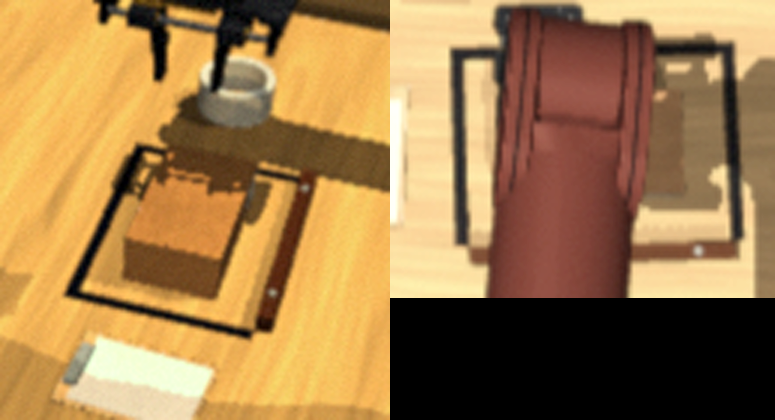

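The carton lies flat inside the tape. In the side crop its near end has its top edge at (128,240)-(222,264) and its bottom edge at (125,278)-(218,298). I'll compute its position.

```bash
python3 - <<'E'
from h import *
np.set_printoptions(precision=4,suppress=True)
m=env.camera_model("side");f=lambda p:np.array(p)/3+[310-.33,120-.33]
y=np.array([-.039,.999]);x=np.array([.999,.039]);o=np.array([.495,-.2045])
for n,p,z in(("top near",[(126,240),(222,265)],.064),("bot near",[(125,278),(218,298)],0),("field near inner corners",[(82,293),(255,330)],0)):
    w=cast(m,f(p),z)[:,:2];print(n,w,(w-o)@np.c_[x,y])
E
```

```text
top near [[ 0.556  -0.0913]
 [ 0.4455 -0.0892]] [[ 0.0654  0.1107]
 [-0.0449  0.1171]]
bot near [[ 0.5568 -0.1003]
 [ 0.4485 -0.1064]] [[ 0.0658  0.1017]
 [-0.0427  0.0999]]
field near inner corners [[ 0.5941 -0.0581]
 [ 0.3967 -0.0705]] [[ 0.1047  0.1424]
 [-0.093   0.1377]]
```

The centre is at about field (0.011, 0.012), well within step 1. Next I'll turn the tool 90°, go to the far (+x) side, and push toward the batten with the jaws open wide.

```bash
python3 t.py .612 -.188 .29 -1.532; python3 -c "
from h import *;print(env.read_state()['q'])"
```

```text
t 4.1 pos [ 0.5074 -0.1084  0.2924] F [-0.2592  0.5264 -0.4331] w 0.050065129009124146
dp [0.0822 0.0031 0.1025] rot [-0.0058  1.5571 -0.0032]
[ 0.66683397  0.07365126 -0.56755001  1.68214988  0.04111376  1.391597
  0.11854691]
```

>>> carry_out(dp=[[0.016,0,0.02],[0.033,0,0.041],[0.049,0,0.062],[0.066,0,0.082],[0.082,0.003,0.103]], angular=[[0,0.12,0],[0,0.24,0],[0,0.36,0],[0,0.48,0],[0,0.6,0]], jaw=1)

```text
time_s: 4.52
ee_pos: [0.6116, -0.189, 0.285]
eef_rot: [[-0.549, -0.0, 0.836], [-0.836, 0.0, -0.549], [0.0, -1.0, -0.0]]
contact_force: [0.3, 0.2, 0.8]
grip_width: 0.0756
```

>>> carry_out(dp=[[0,0,0],[0,0,0],[0,0,0],[0,0,0],[0,0,0]], angular=[[0,0.12,0],[0,0.24,0],[0,0.36,0],[0,0.48,0],[0,0.6,0]])

```text
time_s: 4.93
ee_pos: [0.6106, -0.1878, 0.2844]
eef_rot: [[-0.925, -0.001, 0.38], [-0.38, 0.001, -0.925], [0.001, -1.0, -0.001]]
contact_force: [0.3, 0.3, 0.5]
grip_width: 0.0863
```

```bash
python3 t.py .612 -.188 .27 -1.532
```

```text
t 4.9333 pos [ 0.6106 -0.1878  0.2844] F [0.3005 0.2507 0.4753] w 0.08632862082022495
dp [-0.0012  0.0144  0.0007] rot [0.0011 0.3511 0.0011]
```

>>> carry_out(dp=[[0,0,0],[0,0,0],[0,0.02,0],[0,0.05,0],[0,0.05,0]], angular=[[0,0.12,0],[0,0.24,0],[0,0.35,0],[0,0.35,0],[0,0.35,0]])

```text
time_s: 5.35
ee_pos: [0.6081, -0.1874, 0.2293]
eef_rot: [[-0.999, -0.008, 0.046], [-0.046, 0.003, -0.999], [0.008, -1.0, -0.003]]
contact_force: [-0.8, 0.0, -2.2]
grip_width: 0.0871
```

```bash
python3 - <<'E'
from t import *
to([.606,-.188,.042],-1.532)
cv2.imwrite("pics/w4.png",cv2.convertScaleAbs(env.camera("wrist")[:,:,::-1],alpha=1.3))
E
```

```text
t 5.35 pos [ 0.6081 -0.1874  0.2293] F [-0.7604  0.0142 -2.1525] w 0.0870913212925621
dp [0.0006 0.1873 0.001 ] rot [0.0029 0.0069 0.0081]
```

View pics/w4.png

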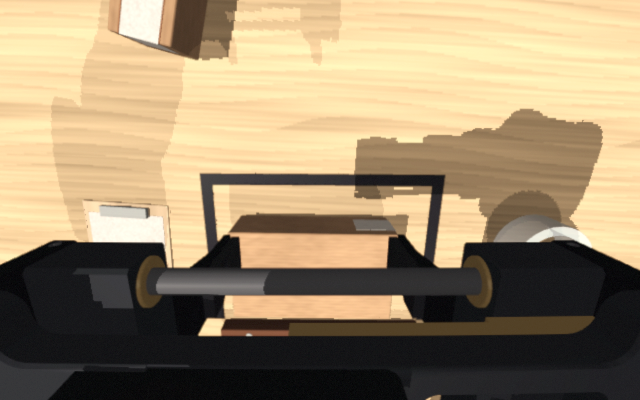

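In the wrist view the carton's far top edge runs (234,234)-(392,233) and the fingers hang at columns ~225 and ~405. I'll check clearance.

```bash
python3 - <<'E'
from h import *
np.set_printoptions(precision=4,suppress=True)
m=env.camera_model("wrist")
y=np.array([-.039,.999]);x=np.array([.999,.039]);o=np.array([.495,-.2045])
for p,z in(([(233,234),(392,233)],.064),([(242,216),(390,215)],0),([(211,184),(436,185)],0)):
    w=cast(m,p,z)[:,:2];print(w,(w-o)@np.c_[x,y])
E
```

```text
[[ 0.5563 -0.0998]
 [ 0.5658 -0.2769]] [[ 0.0653  0.1022]
 [ 0.0679 -0.0751]]
[[ 0.556  -0.095 ]
 [ 0.5666 -0.2902]] [[ 0.0652  0.107 ]
 [ 0.0681 -0.0884]]
[[ 0.5975 -0.056 ]
 [ 0.6096 -0.3447]] [[ 0.1082  0.1443]
 [ 0.109  -0.1445]]
```

The two views agree, and the clearance is about 30 mm. Descending.

>>> carry_out(dp=[[0,0.04,0],[0,0.08,0],[0,0.12,0],[0,0.15,0],[0,0.17,0]], angular=[[0,0.006,0],[0,0.006,0],[0,0.006,0],[0,0.006,0],[0,0.006,0]])

```text
time_s: 5.82
ee_pos: [0.6097, -0.1881, 0.0633]
eef_rot: [[-0.999, -0.003, 0.04], [-0.04, 0.001, -0.999], [0.003, -1.0, -0.001]]
contact_force: [-0.6, -0.7, 0.0]
grip_width: 0.087
```

```bash
python3 t.py .534 -.19 .043 -1.532
```

```text
t 5.8167 pos [ 0.6097 -0.1881  0.0633] F [-0.5891 -0.6701  0.0174] w 0.08696890591226095
dp [ 0.0757  0.0205 -0.0011] rot [0.0012 0.0012 0.0026]
```

>>> carry_out(dp=[[0.005,0.012,0],[0.015,0.018,0],[0.025,0.018,0],[0.035,0.018,0],[0.043,0.018,0]], angular=[[0,0,0],[0,0,0],[0,0,0],[0,0,0],[0,0,0]])

```text
time_s: 6.23
ee_pos: [0.5678, -0.1906, 0.049]
eef_rot: [[-0.999, 0.002, 0.039], [-0.039, -0.0, -0.999], [-0.002, -1.0, 0.001]]
contact_force: [0.8, 0.5, -0.6]
grip_width: 0.0869
```

>>> carry_out(dp=[[0.007,0,0],[0.014,0,0],[0.021,0,0],[0.028,0,0],[0.034,0,0]], angular=[[0,0,0],[0,0,0],[0,0,0],[0,0,0],[0,0,0]])

```text
time_s: 6.65
ee_pos: [0.5335, -0.1918, 0.0481]
eef_rot: [[-0.999, 0.001, 0.039], [-0.039, -0.0, -0.999], [-0.001, -1.0, 0.0]]
contact_force: [2.8, -0.7, 1.6]
grip_width: 0.087
```

>>> carry_out(dp=[[0.002,0,0],[0.004,0,0],[0.006,0,0],[0.007,0,0],[0.008,0,0]], angular=[[0,0,0],[0,0,0],[0,0,0],[0,0,0],[0,0,0]])

```text
time_s: 7.07
ee_pos: [0.5259, -0.1919, 0.0476]
eef_rot: [[-0.999, 0.0, 0.039], [-0.039, 0.0, -0.999], [-0.0, -1.0, -0.0]]
contact_force: [2.0, 0.6, 2.0]
grip_width: 0.0872
```

Sliding drag is about 2 N. I'll make small steps until the batten pushes back.

>>> carry_out(dp=[[0.001,0,0],[0.002,0,0],[0.003,0,0],[0.004,0,0],[0.004,0,0]], angular=[[0,0,0],[0,0,0],[0,0,0],[0,0,0],[0,0,0]])

```text
time_s: 7.48
ee_pos: [0.5229, -0.1918, 0.0479]
eef_rot: [[-0.999, 0.003, 0.04], [-0.04, -0.0, -0.999], [-0.003, -1.0, 0.0]]
contact_force: [7.6, 0.5, -0.3]
grip_width: 0.087
```

>>> carry_out(dp=[[0.001,0,0],[0.002,0,0],[0.003,0,0],[0.003,0,0],[0.003,0,0]], angular=[[0,0,0],[0,0,0],[0,0,0],[0,0,0],[0,0,0]])

```text
time_s: 7.9
ee_pos: [0.5227, -0.1918, 0.0491]
eef_rot: [[-0.999, 0.008, 0.04], [-0.04, -0.0, -0.999], [-0.008, -1.0, 0.001]]
contact_force: [14.0, 0.6, 0.3]
grip_width: 0.0873
```

The force rose to 14 N with no further travel, so the carton is against the batten. Backing off, rising and moving aside to look.

>>> carry_out(dp=[[-0.01,0,0],[-0.03,0,0],[-0.05,0,0],[-0.06,-0.02,0],[-0.06,-0.06,0]], angular=[[0,0,0],[0,0,0],[0,0,0],[0,0,0],[0,0,0]])

```text
time_s: 8.32
ee_pos: [0.5765, -0.1884, 0.1026]
eef_rot: [[-0.999, -0.01, 0.04], [-0.04, 0.004, -0.999], [0.01, -1.0, -0.004]]
contact_force: [-0.3, -0.5, -1.1]
grip_width: 0.087
```

>>> carry_out(dp=[[0,-0.04,0],[0,-0.08,0],[0,-0.12,0],[0,-0.16,-0.02],[0,-0.19,-0.04]], angular=[[0,0,0],[0,0,0],[0,0,0],[0,0,0],[0,0,0]])

```text
time_s: 8.73
ee_pos: [0.5761, -0.1515, 0.2993]
eef_rot: [[-0.999, -0.002, 0.035], [-0.035, -0.001, -0.999], [0.002, -1.0, 0.001]]
contact_force: [0.8, 0.4, -0.2]
grip_width: 0.0873
```

>>> carry_out(dp=[[0,0,-0.04],[0,0,-0.08],[0,0,-0.12],[0,0,-0.16],[0,0,-0.2]], angular=[[0,0,0],[0,0,0],[0,0,0],[0,0,0],[0,0,0]])

```text
time_s: 9.15
ee_pos: [0.5682, 0.0512, 0.2968]
eef_rot: [[-0.999, -0.003, 0.038], [-0.038, -0.001, -0.999], [0.003, -1.0, 0.001]]
contact_force: [0.9, 0.5, -0.5]
grip_width: 0.0871
```

>>> carry_out(dp=[[0,0,-0.04],[0,0,-0.08],[0,0,-0.08],[0,0,-0.08],[0,0,-0.08]], angular=[[0,0,0],[0,0,0],[0,0,0],[0,0,0],[0,0,0]])

```text
time_s: 9.57
ee_pos: [0.5659, 0.1291, 0.2967]
eef_rot: [[-0.999, -0.002, 0.039], [-0.039, -0.001, -0.999], [0.002, -1.0, 0.001]]
contact_force: [0.6, -0.7, -0.3]
grip_width: 0.0873
```

```bash
python3 - <<'E'
from t import *
to([.6,0,.3],-1.532)
t=snap("top","t5.png");s=snap("side","s5.png")
c=lambda f,r,k:cv2.convertScaleAbs(cv2.resize(cv2.imread(f)[r],None,fx=k,fy=k,interpolation=cv2.INTER_CUBIC),alpha=1.5)
b=c("pics/t5.png",np.s_[203:283,330:430],4);a=c("pics/s5.png",np.s_[150:250,315:425],3)
b=cv2.copyMakeBorder(b,0,0,0,0,0);a=cv2.copyMakeBorder(a,0,b.shape[0]-a.shape[0],0,0,0);cv2.imwrite("pics/c5.png",np.hstack([b,a]))
E
```

```text
t 9.5667 pos [0.5659 0.1291 0.2967] F [ 0.6267 -0.6914 -0.2555] w 0.08726355188911575
dp [-0.0291 -0.0032  0.1303] rot [-0.0011 -0.0001  0.0022]
```

View pics/c5.png

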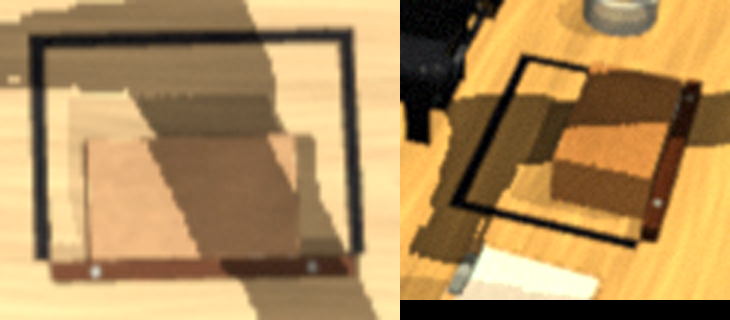

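The carton is flush on the batten, with top-face corners at about (88,138), (297,134), (300,257) and (92,262) in the left crop. Computing its pose.

```bash
python3 - <<'E'
from h import *
np.set_printoptions(precision=4,suppress=True)
m=env.camera_model("top");f=lambda p:np.array(p)/4+[330-.37,203-.37]
y=np.array([-.039,.999]);x=np.array([.999,.039]);o=np.array([.495,-.2045])
w=cast(m,f([(88,138),(297,134),(300,257),(92,262)]),.064)[:,:2];l=(w-o)@np.c_[x,y];print(l,l.mean(0))
d=l[0]-l[1];print("yaw in field",np.arctan2(d[0],d[1]))
b=cast(m,f([(52,263),(355,257)]),.025)[:,:2];print((b-o)@np.c_[x,y])
env.job_done()
E
```

```text
[[ 0.0176  0.1062]
 [ 0.0173 -0.0844]
 [-0.0936 -0.0818]
 [-0.0941  0.106 ]] [-0.0382  0.0115]
yaw in field 0.0014484531647839828
[[-0.0943  0.1403]
 [-0.0946 -0.1396]]
the job is handed in; nothing more can be done
```

The carton is toppled flat inside the taped field and lies flush against the batten, and I have handed the job in. I tipped it with a two-finger push high on its clipboard-side broad face, then pushed it sideways until the batten pushed back (14 N, no further travel). The arm then backed off and finished clear.

| Last top-view check | Measured | Allowed |
|---|---|---|
| Centre across the field (x) | -38 mm | -46 to -34 mm |
| Centre along the field (y) | +12 mm | within 47 mm of the middle |
| Angle to the batten | about 0.001 rad | below 0.06 rad |

The tool force was near zero at the end. The elapsed time was about 9.7 s of the 48 s allowed.

No check failed or disagreed. I did not measure the jar, small carton and tape roll again at the end, but the tool was never sent near them.

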